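# Fasten the lathe control box cover with its stud key

### The job

Take the stud key out of its wooden rack and use it to fasten the cover of the lathe's control box: seat the blade in the stud's slot, press the stud down and turn it a quarter turn clockwise until it drops into its catch and stays fastened. Feel your way and do not force the stud or the cover, touch the box only with the key, then stand the key back in its rack and leave the other things on the bench alone.

Things in the scene. Friction and masses are not known exactly. Their poses are not given: they have to be found in the camera images.
- control_box: The lathe's green steel control box, 200 (x) x 150 (y) x 70 mm high, bolted down, with a 4 mm steel cover plate: the cover's top is 74 mm above the origin (centre of the underside). Its x axis points from the stud end to the hinge end. The stud has a round steel head, 24 mm across, with an open-ended straight slot 4 mm wide and 5 mm deep. Forcing damages it: keep the twist under 0.15 N m.
- stud_seat (a point): Centre of the stud's hole in the cover, level with the cover's top, 50 mm from the box's centre toward -x of the box; axes as the box. The unfastened stud's head stands 14 mm above the cover. The stud floats in the hole: its axis sits up to 3 mm off this point along x of the box and 2 to 4.5 mm to one side along y, so find the slot by feel; it gives way sideways at about 4 N.
- stud_turn (a joint): Turn of the stud in rad, growing clockwise seen from above; at 0 the slot runs along the box's x axis. Starts within 0.12 of 0. Unless pressed down it turns only about 0.3. Pressed, it turns clockwise easily (under 0.05 N m) to a hard stop between about 1.4 and 1.85 (differs from box to box); the catch is the last 0.1 before the stop. The blade has about 0.1 of play in the slot.
- stud_press (a joint): How far the stud is pressed down, in m: 0 released, bottom at 0.007. It must be pressed about 5 mm or more to turn. A spring pushes it up with 6 N at 0 and 13 N at the bottom. Let go in the catch it rises to about 0.002 and stays fastened; let go part-way round it stays at 0.004 to 0.0055, unfastened.
- key_grip (a point): Centre of the key's dark wooden handle block, 32 (key x) x 22 (key y) x 50 mm high; z up along the key. Below: a collar of 34 mm diameter, 25 to 30 mm below this point, a steel shaft of 10 mm diameter and a flat blade 14 mm wide along key x, 2.5 mm thick (its last 3 mm: 2 mm). 120 g. The key stands in the rack's hole, blade down, resting on its collar.
- key_tip (a point): Middle of the end of the key's blade, 75 mm below the handle's centre; same axes.
- rack: Wooden rack block 70 x 70 x 55 mm high with one upright round hole of 21 mm diameter through its middle, fixed to the bench. Origin: centre of its underside. It stands to the left or to the right of the box.
- rack_mouth (a point): Centre of the rack hole's mouth, on the block's top face, 55 mm above the bench. With the key home its blade's end is 45 mm below this point.
- bowl: Turned wooden bowl, 110 mm across, 50 mm high, loose: leave alone. Origin: centre of its underside.
- wax_tin: Round metal wax tin, 68 mm across, 45 mm high, loose: leave alone. Origin: centre of its underside.
- mallet: Turned wooden mallet standing on its head, 72 mm across, 175 mm high, loose: leave alone. Origin: centre of its underside.
Things that resemble listed ones, but are neither listed nor needed, are in the scene too. There is more than one size of the part that bears key_grip; the job needs the largest.

How it is judged:
By the outcome, as a careful person would: the job done as asked, in the order asked, and still so for the second after the job is handed in, with the robot touching nothing.
It also fails if it takes over 72 s, if anything falls off the work surface, if the arm or the gripper's body presses on something with over 40 N, if the wrist force passes 120 N, or if a joint passes its speed limit or range.

### The arm

A 6-joint arm with a two-finger parallel gripper is mounted at the origin on the work surface. World frame = base frame: x ahead of the robot, y to its left, z up, the work surface at z = 0. Lengths are in m, angles in rad, forces in N, time in s.
With the tool pointing down it reaches from about 0.3 to 0.85 m from the base axis. Payload 4.2 kg.
Tool frame: the origin (TCP) lies at the very end of the fingers, on their centre line; the grasp point (between the pads) lies 19 mm behind it; z points along the fingers, y is the line along which they close (so a half turn about z gives the same grasp; the last joint's range is limited). The gripper opens to 91 mm and grips with 3 to 60 N. Pads are 32 mm wide; open, the fingers measure 118 mm over their backs; the gripper's body (76 mm by 178 mm) begins 60 mm behind the grasp point.
Start: joints at [-1.219, 0.32, 1.565, -0, 1.257, -0.02], TCP at [0.209, -0.536, 0.214] pointing down, gripper open.
Joint ranges: [-3.11, 3.11], [-0.84, 2.01], [0.21, 2.61], [-1.34, 4.49], [0.05, 2.63], [-2.56, 2.56]. Speed limits (rad/s): [2.57, 2.57, 3.14, 3.14, 3.14, 3.14].

### API

Orientations are given as a rotation vector (axis times angle).
In Python, from rig import arm gives the robot as it stands. The module is installed in compiled form; this text tells all that it offers.
- The arm moves only by the tool servo_tool, never from a script. Its argument "moves" is text: rows parted by semicolons, each of 6 numbers parted by spaces: the shift along the tool's x, y, z normalised to -1 to 1, where 1 is 15 cm, then the turn, a rotation vector about the tool's x, y, z normalised to -1 to 1, where 1 is 2 pi rad. In form: dx dy dz wx wy wz; .... A call has 1 to 12 rows; each row is the pose to reach, as a shift and turn from the pose commanded when the call began, along the tool's axes at that moment, turning the shorter way round; what a row does not reach only later rows make up. A row lasts 1/10 s, in which the tool goes at most 50 mm and 8.59 degrees, less where a joint would pass 70% of its speed; a pose out of reach is approached as far as the arm can. A call with a number of a shift or a turn outside -1 to 1 is refused whole. A call with a gripper value outside its range is refused whole. "claw" is the gripper command: -1 is shut, 1 is fully open, values between are in proportion, set as the call begins (left out, the last holds). The fingers move at their own pace and stop on an object; "grip_force" is the grip in N (left out, the last holds). Time passes only in rows, so rows that repeat a pose let the fingers close. It gives the time, the measured TCP pose, the force, the opening and the grip force at its end, in the units of the state.
- arm.get_obs(): the state, without advancing time (a new reading comes with each control period).
- arm.grab_frame(name): name is "scene" or "top" or "wrist"; returns a dict with "image" (420x560x3 uint8, red, green, blue), "intrinsics" (3x3 intrinsics, pixels), "R" (3x3) and "t" (3): a world point X has camera coordinates R X + t; the wrist camera has in their place "hand_eye" (4x4, takes a point from camera to tool coordinates, whose origin is the TCP and whose axes are the flange's). Camera axes: x right, y down, z forward; pixel columns grow to the right and rows downward; lengths in m; the calibration is good to about 2 mm. A picture is of the moment at which its call begins: read the wrist's pose just before it. There is no depth.
- arm.finish_job(): hands the job in; it is judged then, once.
The state is a dict: "t": time; "joints": joint angles; "joint_vel": joint speeds; "joint_efforts": joint torques, N m; "position": TCP position; "ee_rot": TCP orientation; "contact_force": force on the tool from outside, world axes, zero at the start; "ft_torque": the same for the moment, N m; "width": finger opening in m; "gripper_force": force on a finger pad.
Only numpy, scipy, OpenCV 4.12 (cv2) and the standard library are available. Lean on these libraries where they do the work, as an engineer would, in place of code of your own. Each camera call takes 0.05 s, during which the arm holds its last target. There are 200 camera calls.

## Working session

There is one attempt and no reset: what is moved stays moved. The work goes in short steps, Python scripts to look and compute and a tool call to move; the robot and the scene stay as the last step left them, time stands still between calls to the robot, and variables do not carry over. Pictures are saved under pics/ and viewed, at most 12 in all, crops included, and the job is handed in when it is done.

Besides the shell and the picture viewer there is one more tool, called after "Request:" by a JSON object that holds its "op" and its "data". servo_tool: Moves the arm, as the interface text tells. Scaled input: -1 to 1 covers 15 cm each way for a shift and 2 pi rad each way for a turn. Its arguments: {"type":"object","properties":{"moves":{"type":"string"},"claw":{"type":"number"},"grip_force":{"type":"number"}},"required":["moves"]}

```bash
mkdir -p pics; cat > h.py <<'E'
import numpy as np, cv2
from scipy.spatial.transform import Rotation as Ro
from rig import arm
def save(n,f): cv2.imwrite(n,f["image"][:,:,::-1])
def ray(f,uv,z,T=None):
    d=np.linalg.inv(f["intrinsics"])@np.array([uv[0],uv[1],1.])
    if T is None: o=-f["R"].T@f["t"]; d=f["R"].T@d
    else: o=T[:3,3]; d=T[:3,:3]@d
    return o+d*(z-o[2])/d[2]
def wT(ob,f):
    T=np.eye(4);T[:3,:3]=Ro.from_rotvec(ob["ee_rot"]).as_matrix();T[:3,3]=ob["position"]
    return T@f["hand_eye"]
def loc(p,ob): # world displacement to target TCP p in tool units
    return Ro.from_rotvec(ob["ee_rot"]).as_matrix().T@(np.array(p)-ob["position"])/0.15
E
python3 - <<'E'
from h import *
ob=arm.get_obs();print({k:np.round(v,3) for k,v in ob.items()});print(Ro.from_rotvec(ob["ee_rot"]).as_matrix().round(3))
for n in("scene","top"):
    f=arm.grab_frame(n);save(f"pics/{n}0.png",f);print(f["intrinsics"],f["R"].round(3),f["t"].round(3))
    np.savez(f"{n}.npz",**f)
E
```

```text
{'t': np.float64(0.0), 'joints': array([-1.219,  0.32 ,  1.566, -0.   ,  1.257, -0.02 ]), 'joint_vel': array([-0.   , -0.001,  0.001, -0.   ,  0.   , -0.   ]), 'joint_efforts': array([-1.0000e-03, -4.1247e+01, -2.3197e+01,  7.3000e-02,  4.6000e-02,
       -0.0000e+00]), 'position': array([ 0.209, -0.535,  0.213]), 'ee_rot': array([-3.086, -0.58 ,  0.   ]), 'contact_force': array([-0.19 , -0.379,  1.132]), 'ft_torque': array([0.022, 0.032, 0.025]), 'gripper_force': np.float64(0.0), 'width': np.float64(0.091)}
[[ 0.932  0.363 -0.001]
 [ 0.363 -0.932  0.002]
 [ 0.    -0.002 -1.   ]]
[[476.56534226   0.         279.03007977]
 [  0.         476.56534226 217.27733891]
 [  0.           0.           1.        ]] [[-0.702  0.713 -0.   ]
 [ 0.499  0.491 -0.714]
 [-0.508 -0.501 -0.701]] [ 0.39  -0.203  1.29 ]
[[514.18688948   0.         281.69385263]
 [  0.         514.18688948 208.37719338]
 [  0.           0.           1.        ]] [[ 0.027 -0.999  0.021]
 [-0.998 -0.028 -0.047]
 [ 0.048 -0.02  -0.999]] [-0.033  0.577  1.028]
```

View pics/top0.png

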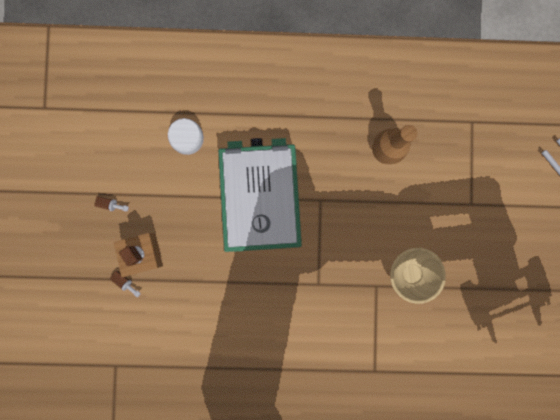

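View pics/scene0.png

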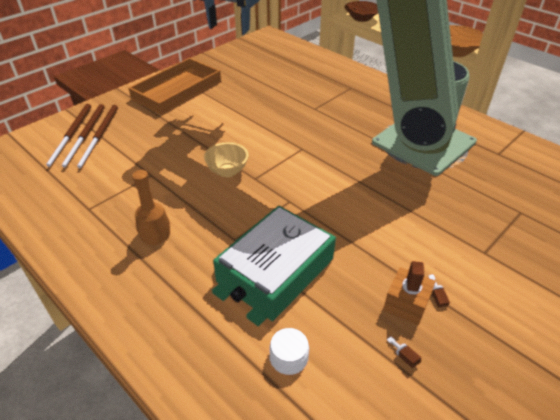

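The top view shows the box cover with corners at about (220,148), (295,146), (301,247) and (225,250). The stud is at (261,223), and the rack with the upright key is at (137,253). Smaller decoy keys lie at (112,204) and (125,285), the tin is at (186,137), and the mallet and bowl are on the right. The scene view shows the same layout, with the key standing in the rack at about (413,278).

```bash
python3 - <<'E'
from h import *
f=dict(np.load("top.npz"))
im=f["image"];hsv=cv2.cvtColor(im,cv2.COLOR_RGB2HSV)
m=((hsv[...,1]<70)&(hsv[...,2]>90)).astype(np.uint8);m[:, :205]=0;m[:,310:]=0;m[:130]=0;m[260:]=0
m=cv2.morphologyEx(m,cv2.MORPH_CLOSE,np.ones((9,9)))
c=max(cv2.findContours(m,0,2)[0],key=cv2.contourArea);b=cv2.boxPoints(cv2.minAreaRect(c))
P=np.array([ray(f,p,.074) for p in b]);print(b.round(1),P.round(4),P.mean(0).round(4))
for a in((261,223),):print("stud",ray(f,a,.088).round(4))
print("key top",ray(f,(129,256),.11).round(4),"rack",ray(f,(138,253),.055).round(4))
for a in((112,204),(125,285)):print(ray(f,a,.01).round(3))
save("pics/c.png",{"image":cv2.resize(im[220:310,80:180],None,fx=6,fy=6,interpolation=2)})
s=dict(np.load("scene.npz"))
E
```

```text
[[217.6 148.2]
 [295.1 143.8]
 [301.1 247.5]
 [223.6 252. ]] [[ 0.6867  0.1098  0.074 ]
 [ 0.6999 -0.0385  0.074 ]
 [ 0.5013 -0.0551  0.074 ]
 [ 0.489   0.0919  0.074 ]] [0.5942 0.027  0.074 ]
stud [0.5457 0.0223 0.088 ]
key top [0.4786 0.2601 0.11  ] rack [0.4819 0.2581 0.055 ]
[0.577 0.326 0.01 ]
[0.415 0.293 0.01 ]
```

View pics/c.png

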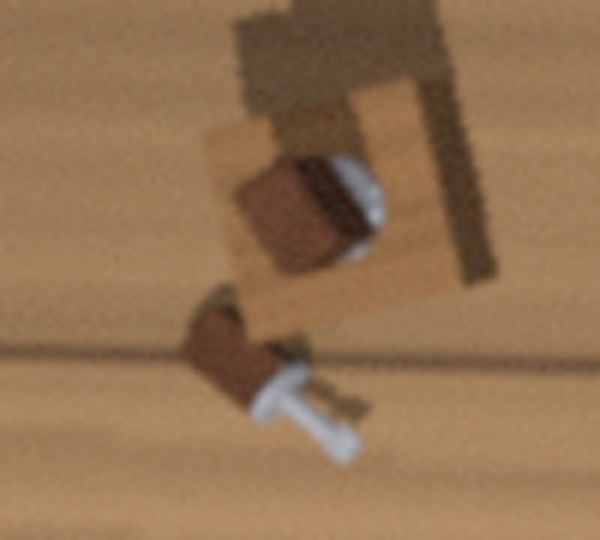

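The crop shows the upright key's handle top centred at about (129,256) in full-image pixels, with its long edge running towards lower right. A decoy lies close to the rack at (120,278). I'm moving over the stud for a close look on the way to the rack.

Request:
{"op": "servo_tool", "data": {"moves": "0.3 -0.22 0 0 0 0;0.6 -0.44 0 0 0 0;0.85 -0.66 0 0 0 0;0.85 -0.66 0 0 0 0", "claw": 1}}

```text
t: 0.5
position: [0.2928, -0.393, 0.2137]
ee_rot: [-3.084, -0.585, -0.0]
contact_force: [0.7, -0.7, 0.5]
width: 0.091
gripper_force: 0.0
```

Request:
{"op": "servo_tool", "data": {"moves": "0.3 -0.22 0 0 0 0;0.6 -0.44 0 0 0 0;0.85 -0.66 0 0 0 0;0.85 -0.66 0 0 0 0"}}

```text
t: 0.9
position: [0.3757, -0.2555, 0.2138]
ee_rot: [-3.085, -0.587, -0.001]
contact_force: [0.3, -1.6, 1.0]
width: 0.0913
gripper_force: 0.0
```

Request:
{"op": "servo_tool", "data": {"moves": "0.3 -0.22 0 0 0 0;0.6 -0.44 0 0 0 0;0.85 -0.66 0 0 0 0;0.85 -0.66 0 0 0 0"}}

```text
t: 1.3
position: [0.4592, -0.1175, 0.2138]
ee_rot: [-3.086, -0.587, -0.001]
contact_force: [0.3, -0.6, 0.3]
width: 0.0915
gripper_force: 0.0
```

Request:
{"op": "servo_tool", "data": {"moves": "0.3 -0.22 0 0 0 0;0.6 -0.44 0 0 0 0;0.8 -0.66 0 0 0 0;0.8 -0.66 0 0 0 0;0.8 -0.66 0 0 0 0;0.8 -0.66 0 0 0 0"}}

```text
t: 1.9
position: [0.5327, 0.0141, 0.2136]
ee_rot: [3.087, 0.579, -0.002]
contact_force: [-0.3, -0.6, 0.1]
width: 0.0911
gripper_force: 0.0
```

```bash
python3 - <<'E'
from h import *
ob=arm.get_obs();f=arm.grab_frame("wrist");save("pics/w1.png",f)
np.savez("w1.npz",pos=ob["position"],rot=ob["ee_rot"],**f)
print(ob["t"],ob["position"].round(4),ob["ee_rot"].round(3),ob["joints"].round(3),f["hand_eye"].round(4),f["intrinsics"].round(1),ob["contact_force"].round(2),ob["ft_torque"].round(3))
E
```

```text
1.9 [0.5327 0.0141 0.2136] [ 3.087e+00  5.790e-01 -2.000e-03] [ 6.000e-03  2.540e-01  1.659e+00 -1.000e-03  1.229e+00  1.206e+00] [[-3.000e-04 -9.610e-01 -2.764e-01  7.660e-02]
 [ 1.000e+00 -2.000e-04 -5.000e-04  1.000e-04]
 [ 4.000e-04 -2.764e-01  9.610e-01 -1.702e-01]
 [ 0.000e+00  0.000e+00  0.000e+00  1.000e+00]] [[354.8   0.  281.4]
 [  0.  354.8 204.7]
 [  0.    0.    1. ]] [-0.25 -0.57  0.09] [-0.055  0.016  0.024]
```

View pics/w1.png

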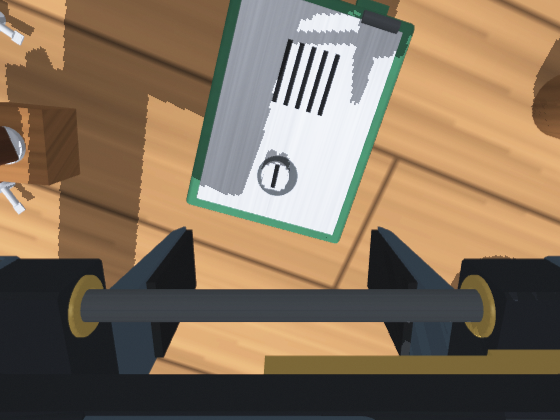

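The wrist view shows the stud head at about (277,175), with its dark slot running from (274,188) to (279,165). The cover corners are at roughly (190,203), (337,241), (411,25) and (240,0), and the rack is at the left edge.

```bash
python3 - <<'E'
from h import *
f=dict(np.load("w1.npz"));ob={"position":f["pos"],"ee_rot":f["rot"]};T=wT(ob,f)
print(T[:3,3].round(3))
im=f["image"];g=cv2.cvtColor(im,cv2.COLOR_RGB2GRAY)
# slot
w=(g[158:195,262:292]<70).astype(np.uint8);n,l,s,c=cv2.connectedComponentsWithStats(w);print(s,c.round(1))
d=g[150:200,252:304]
save("pics/stud.png",{"image":cv2.resize(im[150:205,247:307],None,fx=8,fy=8,interpolation=2)})
for a in((277,175),):print("stud@.088",ray(f,a,.088,T).round(4))
a=ray(f,(274,188),.088,T);b=ray(f,(279,165),.088,T);print("slot yaw",np.degrees(np.arctan2(*(b-a)[1::-1])))
# green side edges, lower edge and right edge of the cover
a=ray(f,(194,200),.074,T);b=ray(f,(336,236),.074,T);print("near edge",a.round(4),b.round(4),np.degrees(np.arctan2(*(b-a)[1::-1]))+90)
E
```

```text
[0.604 0.042 0.384]
[[  0   0  30  37 940]
 [  1   0  26   9  92]
 [  9   7   8  22  77]
 [  0   9   1   1   1]] [[14.6 19.6]
 [15.2  2.5]
 [12.6 17.4]
 [ 0.   9. ]]
stud@.088 [0.5477 0.0238 0.088 ]
slot yaw 8.959393951464683
near edge [0.4963 0.0848 0.074 ] [ 0.5109 -0.049   0.074 ] 6.233158288969307
```

View pics/stud.png

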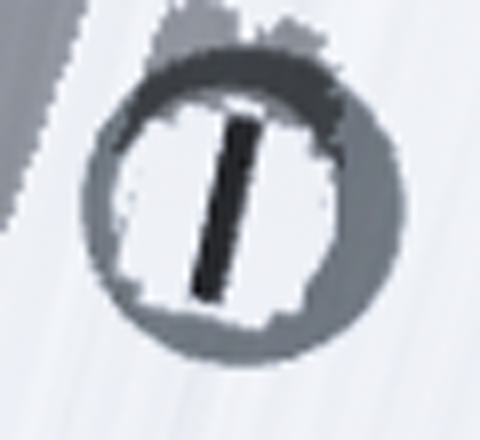

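Request:
{"op": "servo_tool", "data": {"moves": "-0.15 -0.33 0 0 0 -0.02;-0.3 -0.6 0 0 0 -0.04;-0.45 -0.8 0 0 0 -0.06;-0.45 -0.8 0 0 0 -0.083;-0.45 -0.8 0 0 0 -0.105;-0.45 -0.8 0 0 0 -0.128;-0.45 -0.8 0 0 0 -0.15;-0.45 -0.8 0 0 0 -0.17;-0.45 -0.8 0 0 0 -0.19;-0.45 -0.8 0 0 0 -0.21;-0.45 -0.8 0 0 0 -0.23;-0.45 -0.8 0 0 0 -0.25"}}

```text
t: 3.15
position: [0.4265, 0.1013, 0.2141]
ee_rot: [1.769, 2.596, -0.0]
contact_force: [0.4, -0.6, -0.1]
width: 0.0914
gripper_force: 0.0
```

The close crop shows the bright stud head with its slot running from about (277,165) to (273,187) full-image, and the grey hole ring centred slightly to its right.

Request:
{"op": "servo_tool", "data": {"moves": "0.2 0.2 0 0 0 -0.023;0.45 0.4 0 0 0 -0.046;0.65 0.6 0 0 0 -0.069;0.85 0.72 0 0 0 -0.092;0.85 0.72 0 0 0 -0.115;0.85 0.72 0 0 0 -0.138;0.85 0.72 0 0 0 -0.161;0.85 0.72 0 0 0 -0.184;0.85 0.72 0 0 0 -0.207;0.85 0.72 0 0 0 -0.23;0.85 0.72 0 0 0 -0.253;0.85 0.72 0 0 0 -0.27"}}

```text
t: 4.35
position: [0.4814, 0.259, 0.2142]
ee_rot: [-0.777, 3.044, -0.001]
contact_force: [0.1, -0.4, 0.3]
width: 0.0909
gripper_force: 0.0
```

```bash
python3 - <<'E'
from h import *
ob=arm.get_obs();f=arm.grab_frame("wrist");save("pics/w2.png",f)
np.savez("w2.npz",pos=ob["position"],rot=ob["ee_rot"],**f)
print(ob["t"],ob["position"].round(4),ob["ee_rot"].round(3),ob["joints"].round(3))
f=dict(np.load("w1.npz"));o={"position":f["pos"],"ee_rot":f["rot"]};T=wT(o,f)
print("head",ray(f,(275.4,176.2),.088,T).round(4),"hole",ray(f,(277.4,175.7),.074,T).round(4))
a=ray(f,(247+207/8,150+298/8),.085,T);b=ray(f,(247+242/8,150+118/8),.085,T);print("slot",a,b,np.degrees(np.arctan2(*(b-a)[1::-1])))
E
```

```text
4.35 [0.4814 0.259  0.2142] [-7.770e-01  3.044e+00 -1.000e-03] [ 4.730e-01  2.750e-01  1.629e+00 -1.000e-03  1.238e+00 -1.598e+00]
head [0.5462 0.0247 0.088 ] hole [0.5445 0.0224 0.074 ]
slot [0.53575544 0.02312147 0.085     ] [0.55541659 0.02663513 0.085     ] 10.132420213994799
```

View pics/w2.png

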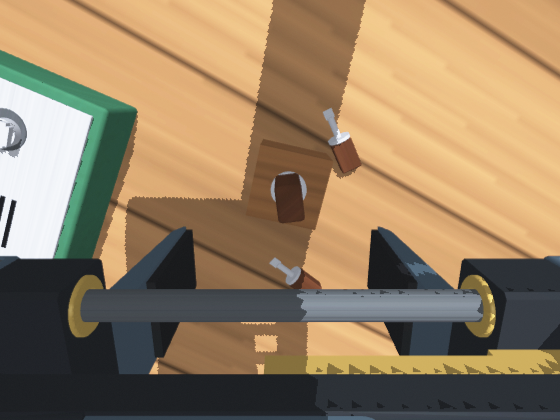

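The wrist view shows the key in the rack with its handle spanning about (275–303, 172–223) and its collar at (288,187). Decoys lie at (340,150) and (295,275).

```bash
python3 - <<'E'
from h import *
f=dict(np.load("w2.npz"));ob={"position":f["pos"],"ee_rot":f["rot"]};T=wT(ob,f)
im=f["image"];hsv=cv2.cvtColor(im,cv2.COLOR_RGB2HSV)
print(im[212,290],im[180,290],im[160,280],im[215,312])
print(T[:3,3].round(3))
save("pics/k.png",{"image":cv2.resize(im[135:235,235:340],None,fx=5.5,fy=5.5,interpolation=2)})
E
```

```text
[72 45 32] [59 37 28] [123  85  55] [118  81  52]
[0.411 0.221 0.384]
```

View pics/k.png

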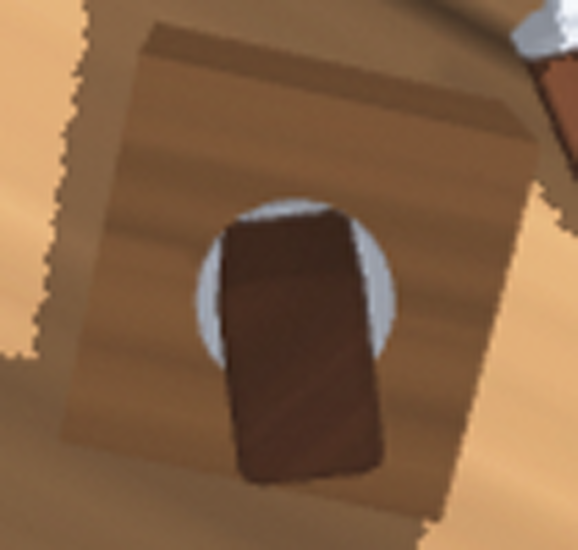

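The crop shows the handle's top face with corners at about (225,285), (362,270), (383,468) and (243,485) crop px, and the collar circle centred at (296,300).

```bash
python3 - <<'E'
from h import *
f=dict(np.load("w2.npz"));ob={"position":f["pos"],"ee_rot":f["rot"]};T=wT(ob,f)
P=[ray(f,(235+a/5.5,135+b/5.5),.11,T)[:2] for a,b in((225,285),(362,270),(383,468),(243,485))]
P=np.array(P);print(P.round(4),P.mean(0).round(4))
for i,j in((0,3),(1,2),(0,1),(3,2)):
  d=P[j]-P[i];print(np.linalg.norm(d).round(4),np.degrees(np.arctan2(d[1],d[0])).round(1))
print("collar",ray(f,(235+296/5.5,135+300/5.5),.06,T).round(4))
R=[ray(f,(235+a/5.5,135+b/5.5),.055,T)[:2] for a,b in((148,50),(538,138),(438,520),(62,438))]
print("rack",np.mean(R,0).round(4))
yaw=2*np.arctan2(ob["ee_rot"][1],ob["ee_rot"][0]);print(np.degrees(yaw)%360)
E
```

```text
[[0.4697 0.2477]
 [0.4583 0.264 ]
 [0.483  0.2815]
 [0.4952 0.2646]] [0.4765 0.2644]
0.0306 33.4
0.0302 35.4
0.0198 125.0
0.0209 125.9
collar [0.4769 0.2645 0.06  ]
rack [0.4766 0.2646]
208.64093171443795
```

Request:
{"op": "servo_tool", "data": {"moves": "0.01 0.047 0.1 0 0 -0.017;0.01 0.047 0.3 0 0 -0.017;0.01 0.047 0.5 0 0 -0.017;0.01 0.047 0.7 0 0 -0.017;0.01 0.047 0.85 0 0 -0.017;0.01 0.047 0.93 0 0 -0.017;0.01 0.047 0.97 0 0 -0.017;0.01 0.047 0.97 0 0 -0.017;0.01 0.047 0.97 0 0 -0.017"}}

```text
t: 5.3
position: [0.4772, 0.2667, 0.0694]
ee_rot: [-0.933, 2.998, 0.0]
contact_force: [-0.3, -0.6, -0.3]
width: 0.0913
gripper_force: 0.0
```

Request:
{"op": "servo_tool", "data": {"moves": "0 0 0 0 0 0;0 0 0 0 0 0;0 0 0 0 0 0;0 0 0 0 0 0;0 0 0 0 0 0;0 0 0 0 0 0", "claw": -1, "grip_force": 25}}

```text
t: 5.9
position: [0.4763, 0.2666, 0.0684]
ee_rot: [-0.935, 2.999, -0.0]
contact_force: [0.7, -1.2, 0.3]
width: 0.046
gripper_force: 0.0
```

Request:
{"op": "servo_tool", "data": {"moves": "0 0 0 0 0 0;0 0 0 0 0 0;0 0 0 0 0 0;0 0 0 0 0 0;0 0 0 0 0 0;0 0 0 0 0 0"}}

```text
t: 6.5
position: [0.4764, 0.2665, 0.0684]
ee_rot: [-0.935, 2.999, -0.0]
contact_force: [0.4, -0.0, 0.2]
width: 0.0222
gripper_force: 25.0
```

```bash
python3 - <<'E'
from h import *
ob=arm.get_obs();print({k:np.round(v,4) for k,v in ob.items()})
E
```

```text
{'t': np.float64(6.5), 'joints': array([ 4.8910e-01,  4.0850e-01,  1.8343e+00, -2.0000e-04,  8.9880e-01,
       -1.6858e+00]), 'joint_vel': array([ 0.0005, -0.002 ,  0.0022,  0.0008,  0.0006,  0.0014]), 'joint_efforts': array([ 3.78400e-01, -4.14484e+01, -1.85476e+01,  1.41600e-01,
        1.03500e-01, -5.00000e-04]), 'position': array([0.4764, 0.2665, 0.0684]), 'ee_rot': array([-9.3480e-01,  2.9993e+00, -3.0000e-04]), 'contact_force': array([ 0.4182, -0.0081,  0.2471]), 'ft_torque': array([ 0.0889, -0.1481, -0.0138]), 'gripper_force': np.float64(24.9999), 'width': np.float64(0.0222)}
```

Request:
{"op": "servo_tool", "data": {"moves": "0 0 -0.05 0 0 0;0 0 -0.15 0 0 0;0 0 -0.35 0 0 0;0 0 -0.6 0 0 0;0 0 -0.9 0 0 0;0 0 -0.9 0 0 0", "grip_force": 40}}

```text
t: 7.1
position: [0.4795, 0.2685, 0.2103]
ee_rot: [-0.931, 2.987, 0.004]
contact_force: [-0.2, -0.4, -0.6]
width: 0.0216
gripper_force: 40.0
```

Request:
{"op": "servo_tool", "data": {"moves": "0.07 -0.2 0 0 0 0.01;0.14 -0.4 0 0 0 0.02;0.21 -0.6 0 0 0 0.035;0.27 -0.8 0 0 0 0.05;0.27 -0.8 0 0 0 0.07;0.27 -0.8 0 0 0 0.07"}}

```text
t: 7.7
position: [0.5108, 0.144, 0.2029]
ee_rot: [0.255, -3.13, -0.0]
contact_force: [-0.3, -0.7, -0.8]
width: 0.0217
gripper_force: 40.0
```

```bash
python3 - <<'E'
from h import *
ob=arm.get_obs();print({k:np.round(v,4) for k,v in ob.items()});print(np.degrees(2*np.arctan2(ob["ee_rot"][1],ob["ee_rot"][0]))%360)
print(loc((.5456,.0249,.17),ob))
E
```

```text
{'t': np.float64(7.7), 'joints': array([ 2.5290e-01,  2.5840e-01,  1.6814e+00,  4.0000e-04,  1.2031e+00,
       -1.4809e+00]), 'joint_vel': array([ 0.0251,  0.0002, -0.0019,  0.0005,  0.0002, -0.0884]), 'joint_efforts': array([ -0.7153, -38.1255, -23.2444,  -0.0872,   0.0791,   0.554 ]), 'position': array([0.5108, 0.144 , 0.2029]), 'ee_rot': array([ 2.5540e-01, -3.1298e+00, -2.0000e-04]), 'contact_force': array([-0.2919, -0.6963, -0.8364]), 'ft_torque': array([ 0.1391, -0.1174,  0.0077]), 'gripper_force': np.float64(40.0011), 'width': np.float64(0.0217)}
189.33119410731035
[-0.1002295  -0.82116078  0.21877573]
```

Request:
{"op": "servo_tool", "data": {"moves": "-0.03 -0.25 0 0 0 0;-0.06 -0.5 0 0 0 0;-0.1 -0.7 0.05 0 0 0;-0.1 -0.82 0.15 0 0 0;-0.1 -0.82 0.22 0 0 0;-0.1 -0.82 0.22 0 0 0;-0.1 -0.82 0.22 0 0 0;-0.1 -0.82 0.22 0 0 0"}}

```text
t: 8.5
position: [0.5463, 0.0271, 0.1711]
ee_rot: [-0.261, 3.13, 0.0]
contact_force: [0.0, -0.2, -2.0]
width: 0.022
gripper_force: 40.0
```

```bash
python3 - <<'E'
from h import *
ob=arm.get_obs();f=arm.grab_frame("wrist")
np.savez("w3.npz",pos=ob["position"],rot=ob["ee_rot"],**f)
print({k:np.round(v,4) for k,v in ob.items()});print(np.degrees(2*np.arctan2(ob["ee_rot"][1],ob["ee_rot"][0]))%360)
save("pics/w3.png",{"image":cv2.resize(f["image"][120:290,180:380],None,fx=3.5,fy=3.5,interpolation=2)})
E
```

```text
{'t': np.float64(8.5), 'joints': array([ 2.8300e-02,  3.0640e-01,  1.6972e+00,  3.0000e-04,  1.1368e+00,
       -1.7091e+00]), 'joint_vel': array([-0.0034, -0.0021, -0.0039, -0.0022, -0.0025,  0.0019]), 'joint_efforts': array([-1.58300e-01, -3.96288e+01, -2.22415e+01, -4.71000e-02,
        7.92000e-02, -3.00000e-03]), 'position': array([0.5463, 0.0271, 0.1711]), 'ee_rot': array([-2.6120e-01,  3.1296e+00,  3.0000e-04]), 'contact_force': array([ 0.025 , -0.2477, -2.0397]), 'ft_torque': array([ 0.0823, -0.1384, -0.0104]), 'gripper_force': np.float64(39.9997), 'width': np.float64(0.022)}
189.5406629076738
```

View pics/w3.png

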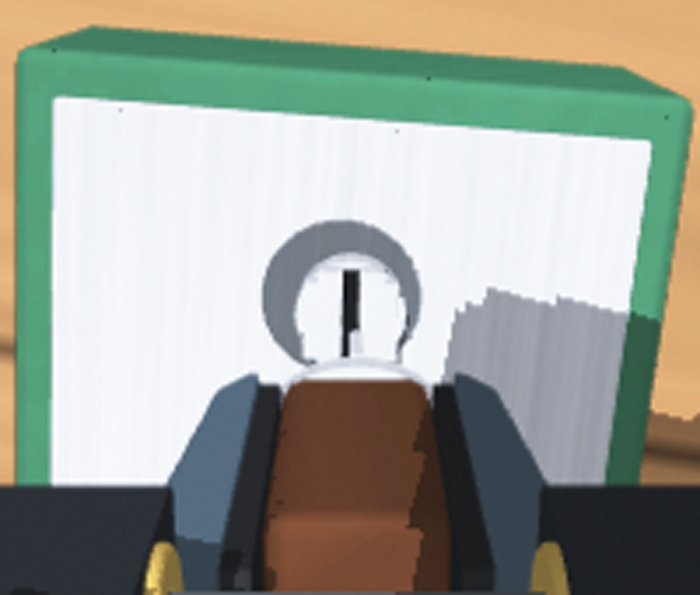

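The crop shows the stud head between about (300,255) and (405,360) crop px, with the slot from (351,270) to (346,355). It runs nearly along tool x and slightly right of the handle's middle. The blade tip's corner may just show at (356,342).

```bash
python3 - <<'E'
from h import *
f=dict(np.load("w3.npz"));ob={"position":f["pos"],"ee_rot":f["rot"]};T=wT(ob,f)
Rt=Ro.from_rotvec(ob["ee_rot"]).as_matrix()
im=f["image"];g=cv2.cvtColor(im,cv2.COLOR_RGB2GRAY)
for v in range(194,224,2): print(v, g[v,268:294])
H=np.linalg.inv(f["hand_eye"])
for p in ((.007,0,.0584),(.007,.001,.0584),(.007,-.001,.0584),(0,0,.0584)):
  c=f["intrinsics"]@(H@np.array([*p,1]))[:3];print(p,(c[:2]/c[2]).round(1))
for q in((351,270),(347.5,350)):
  for z in(.083,.088):
    P=ray(f,(180+q[0]/3.5,120+q[1]/3.5),z,T);print(q,P.round(4),((Rt.T@(P-ob["position"]))*1000).round(1))
print("hole",((Rt.T@(ray(f,(180+341/3.5,120+299/3.5),.074,T)-ob["position"]))*1000).round(1))
E
```

```text
194 [124 123 126 129 167 204 213 217 217 215 215 227 226 222 216 215 215 212
 205 195 155 124 126 122 120 123]
196 [127 162 198 211 215 215 218 220 222 230 220 223 222 220 224 230 222 227
 223 213 212 200 168 134 122 122]
198 [190 216 236 244 244 243 244 244 244 238  36  36  37  36 104 244 244 244
 243 243 243 241 217 187 159 122]
200 [226 226 229 246 246 245 245 246 245 240  35  36  35  36  95 237 246 246
 245 245 245 244 219 216 212 194]
202 [246 246 246 246 246 245 246 246 244 228  25  37  36  36 102 244 246 246
 246 246 245 246 245 245 245 241]
204 [246 246 246 246 245 246 246 246 244 228  25  35  35  37 105 245 245 246
 246 246 245 245 246 245 244 230]
206 [246 246 245 246 245 245 246 245 243 199  35  36  36  44 130 246 246 246
 246 246 245 246 246 246 245 237]
208 [245 245 245 245 246 246 245 245 243 199  37  36  36  46 135 245 245 245
 245 245 245 246 245 245 245 237]
210 [245 245 245 246 245 246 245 245 243 173  35  35  36  47 134 245 245 245
 246 245 245 245 245 245 245 236]
212 [245 245 245 245 245 245 245 245 243 170  36  36  36  40 117 245 245 245
 245 245 246 245 245 245
[... 231 characters left out ...]

218 [245 245 246 246 245 245 245 245 243 173  25  82 215 215 217 230 245 245
 245 245 245 245 245 245 242 170]
220 [246 245 245 245 245 245 245 245 243 172  25  84 219 219 219 225 245 245
 245 245 246 245 245 245 242 151]
222 [196 200 231 245 245 245 236 236 229 206 200 203 223 224 221 221 222 225
 225 231 233 242 245 245 243 188]
(0.007, 0, 0.0584) [282.  214.7]
(0.007, 0.001, 0.0584) [283.4 214.7]
(0.007, -0.001, 0.0584) [280.5 214.7]
(0, 0, 0.0584) [282.  224.5]
(351, 270) [0.5354 0.024  0.083 ] [11.4 -1.2 88.1]
(351, 270) [0.534  0.0238 0.088 ] [12.8 -1.2 83.1]
(347.5, 350) [0.5534 0.0262 0.083 ] [-6.7 -2.  88.1]
(347.5, 350) [0.5517 0.026  0.088 ] [-5.  -2.  83.1]
hole [ 2.3 -3.5 97.1]
```

Request:
{"op": "servo_tool", "data": {"moves": "0.005 -0.0095 0.03 0 0 0.004;0.005 -0.0095 0.06 0 0 0.004;0.005 -0.0095 0.1 0 0 0.004;0.005 -0.0095 0.13 0 0 0.004;0.005 -0.0095 0.14 0 0 0.004;0.005 -0.0095 0.14 0 0 0.004;0.005 -0.0095 0.14 0 0 0.004"}}

```text
t: 9.25
position: [0.5458, 0.0243, 0.1495]
ee_rot: [-0.219, 3.134, -0.0]
contact_force: [0.8, 0.7, -1.0]
width: 0.0217
gripper_force: 40.0
```

```bash
cat > look.py <<'E'
from h import *
ob=arm.get_obs();f=arm.grab_frame("wrist")
print({k:np.round(ob[k],4) for k in("t","position","contact_force","ft_torque")},np.degrees(2*np.arctan2(ob["ee_rot"][1],ob["ee_rot"][0]))%360)
g=cv2.cvtColor(f["image"],cv2.COLOR_RGB2GRAY)
for v in range(196,234,2): print(v, g[v,266:298])
E
python3 look.py
```

```text
{'t': np.float64(9.25), 'position': array([0.5458, 0.0243, 0.1495]), 'contact_force': array([ 0.7827,  0.6754, -0.9808]), 'ft_torque': array([ 0.0925, -0.1284,  0.0342])} 187.98104458251282
196 [125 122 121 121 121 122 124 125 121 121 122 120 120 121 121 122 121 121
 121 123 125 126 128 124 121 124 123 122 122 132 192 244]
198 [121 121 121 122 121 122 123 123 122 122 121 120 120 121 122 122 120 122
 122 122 126 125 128 124 122 123 121 121 122 121 119 127]
200 [121 121 121 121 121 122 125 124 121 122 121 121 121 120 122 121 120 122
 121 124 125 126 127 123 122 123 122 121 123 122 118 121]
202 [121 121 121 122 121 122 124 124 122 127 167 189 205 207 208 210 216 216
 209 210 210 209 205 197 176 139 121 123 124 120 117 121]
204 [121 120 120 122 122 122 129 164 198 205 215 216 217 231 231 235 242 242
 239 236 237 235 221 210 208 206 198 183 138 121 118 122]
206 [121 121 122 122 125 158 194 206 212 213 213 216 217 216 194 114 115 116
 113 123 174 215 214 214 213 213 212 205 152 180 143 121]
208 [121 122 123 141 184 197 228 243 243 243 244 243 243 243 235  35  34  35
  36  61 174 244 244 24
[... 890 characters left out ...]
230 222 220 218 222 222 219 216
 199 201 209 231 232 241 245 244 245 244 245 245 245 244]
224 [134 208 231 209 219 219 219 217 217 216 216 215 212 213 225 224 221 222
 222 215 212 215 216 214 211 214 215 217 229 240 245 245]
226 [200 205 208 211 230 234 243 244 244 243 244 244 243 244 245 244 243 243
 245 245 245 245 245 244 242 238 236 219 206 205 206 213]
228 [150 140 149 157 158 160 161 162 161 159 159 157 155 155 157 156 155 156
 157 156 157 158 158 158 158 157 159 157 150 139 122 130]
230 [69 70 69 70 69 71 70 70 70 68 69 69 68 69 69 68 66 67 67 68 65 65 64 65
 65 66 64 63 65 64 65 63]
232 [69 68 69 70 69 71 69 71 71 68 69 69 69 69 69 67 67 68 67 67 66 65 65 65
 66 65 66 65 65 64 65 65]
```

Request:
{"op": "servo_tool", "data": {"moves": "0 0.0075 0 0 0 0;0 0.0075 0 0 0 0;0 0.0075 0 0 0 0"}}

```text
t: 9.6
position: [0.5455, 0.0255, 0.1496]
ee_rot: [-0.219, 3.134, -0.0]
contact_force: [-0.9, -0.2, -1.0]
width: 0.0219
gripper_force: 40.0
```

```bash
sed -i 's/range(196,234,2)/range(210,221,4)/' look.py; python3 look.py
```

```text
{'t': np.float64(9.6), 'position': array([0.5455, 0.0255, 0.1496]), 'contact_force': array([-0.9328, -0.2286, -1.0099]), 'ft_torque': array([ 0.1189, -0.0998, -0.0335])} 187.98942938700168
210 [130 183 213 213 215 229 245 245 245 245 245 245 240  84  35  36  35  47
 133 245 245 245 245 245 245 243 225 215 224 221 195 136]
214 [233 244 245 245 245 245 245 245 245 245 245 245 240 110  88 159 154 112
 134 245 245 245 245 245 244 245 244 245 245 244 234 235]
218 [244 244 245 245 245 245 245 245 245 245 245 244 240 134 213 212 208 159
 132 245 245 245 245 245 245 245 245 245 245 244 235 245]
```

Request:
{"op": "servo_tool", "data": {"moves": "0 0 0.007 0 0 0;0 0 0.013 0 0 0;0 0 0.02 0 0 0;0 0 0.027 0 0 0;0 0 0.033 0 0 0;0 0 0.033 0 0 0"}}

```text
t: 10.25
position: [0.5454, 0.0255, 0.1443]
ee_rot: [0.219, -3.134, 0.0]
contact_force: [0.5, -0.3, -1.9]
width: 0.0218
gripper_force: 40.0
```

Request:
{"op": "servo_tool", "data": {"moves": "0 0 0.007 0 0 0;0 0 0.013 0 0 0;0 0 0.02 0 0 0;0 0 0.02 0 0 0"}}

```text
t: 10.65
position: [0.5454, 0.0255, 0.1414]
ee_rot: [0.219, -3.134, 0.0]
contact_force: [0.5, -0.3, -0.5]
width: 0.0221
gripper_force: 40.0
```

Request:
{"op": "servo_tool", "data": {"moves": "0 0 0.005 0 0 0;0 0 0.01 0 0 0;0 0 0.01 0 0 0"}}

```text
t: 10.95
position: [0.5456, 0.0255, 0.1406]
ee_rot: [-0.219, 3.133, -0.0]
contact_force: [-1.1, 0.3, 4.1]
width: 0.0218
gripper_force: 40.0
```

```bash
sed -i '/grab/s/;f=.*//;/^g=/d;/^for/d' look.py; python3 look.py
```

```text
{'t': np.float64(10.95), 'position': array([0.5456, 0.0255, 0.1406]), 'contact_force': array([-1.0902,  0.3134,  4.1165]), 'ft_torque': array([0.0976, 0.2065, 0.019 ])} 187.98169931572758
```

Request:
{"op": "servo_tool", "data": {"moves": "0 0 0.007 0 0 0;0 0 0.013 0 0 0;0 0 0.02 0 0 0;0 0 0.027 0 0 0;0 0 0.033 0 0 0;0 0 0.037 0 0 0;0 0 0.037 0 0 0"}}

```text
t: 11.65
position: [0.5456, 0.0255, 0.1354]
ee_rot: [-0.219, 3.133, -0.0]
contact_force: [-3.0, -0.1, 8.3]
width: 0.0219
gripper_force: 40.0
```

```bash
python3 look.py
```

```text
{'t': np.float64(11.65), 'position': array([0.5456, 0.0255, 0.1354]), 'contact_force': array([-2.9578, -0.0787,  8.3181]), 'ft_torque': array([0.1118, 0.5155, 0.0542])} 187.98263479459158
```

Request:
{"op": "servo_tool", "data": {"moves": "0 0 0.004 0 0 0;0 0 0.007 0 0 0;0 0 0.007 0 0 0"}}

```text
t: 11.95
position: [0.5456, 0.0255, 0.1345]
ee_rot: [-0.219, 3.133, -0.0]
contact_force: [-2.4, -0.1, 10.3]
width: 0.0215
gripper_force: 40.0
```

```bash
python3 look.py
```

```text
{'t': np.float64(11.95), 'position': array([0.5456, 0.0255, 0.1345]), 'contact_force': array([-2.4078, -0.114 , 10.3356]), 'ft_torque': array([ 0.0845,  0.5728, -0.001 ])} 187.98347975608587
```

Request:
{"op": "servo_tool", "data": {"moves": "0 0 0 0 0 0.01;0 0 0 0 0 0.02;0 0 0 0 0 0.03;0 0 0 0 0 0.04;0 0 0 0 0 0.05;0 0 0 0 0 0.06;0 0 0 0 0 0.06"}}

```text
t: 12.65
position: [0.5456, 0.0259, 0.1346]
ee_rot: [0.374, 3.118, 0.001]
contact_force: [-3.8, 0.8, 9.4]
width: 0.022
gripper_force: 40.0
```

```bash
python3 look.py
```

```text
{'t': np.float64(12.65), 'position': array([0.5456, 0.0259, 0.1346]), 'contact_force': array([-3.8458,  0.7623,  9.4178]), 'ft_torque': array([ 0.2799,  0.5142, -0.0401])} 166.31147431990024
```

Request:
{"op": "servo_tool", "data": {"moves": "0 0 0 0 0 0.01;0 0 0 0 0 0.02;0 0 0 0 0 0.03;0 0 0 0 0 0.04;0 0 0 0 0 0.05;0 0 0 0 0 0.06;0 0 0 0 0 0.06"}}

```text
t: 13.35
position: [0.5458, 0.0263, 0.1347]
ee_rot: [0.952, 2.993, 0.003]
contact_force: [-2.4, 3.0, 9.0]
width: 0.0222
gripper_force: 40.0
```

```bash
python3 look.py
```

```text
{'t': np.float64(13.35), 'position': array([0.5458, 0.0263, 0.1347]), 'contact_force': array([-2.4319,  2.9707,  8.9561]), 'ft_torque': array([ 0.5138,  0.5131, -0.0092])} 144.70252576503503
```

Request:
{"op": "servo_tool", "data": {"moves": "0.003 0 0.004 0 0 0.01;0.006 0 0.004 0 0 0.02;0.006 0 0.004 0 0 0.03;0.006 0 0.004 0 0 0.04;0.006 0 0.004 0 0 0.05;0.006 0 0.004 0 0 0.06;0.006 0 0.004 0 0 0.06"}}

```text
t: 14.05
position: [0.5459, 0.0267, 0.1344]
ee_rot: [1.495, 2.76, 0.004]
contact_force: [-1.2, 2.0, 10.1]
width: 0.0217
gripper_force: 40.0
```

```bash
python3 look.py
```

```text
{'t': np.float64(14.05), 'position': array([0.5459, 0.0267, 0.1344]), 'contact_force': array([-1.1756,  1.9543, 10.1111]), 'ft_torque': array([0.4198, 0.2633, 0.0159])} 123.10583006810246
```

Request:
{"op": "servo_tool", "data": {"moves": "0 0 0.002 0 0 0.01;0 0 0.002 0 0 0.02;0 0 0.002 0 0 0.03;0 0 0.002 0 0 0.035;0 0 0.002 0 0 0.035"}}

```text
t: 14.55
position: [0.5461, 0.0268, 0.1342]
ee_rot: [1.789, 2.58, 0.006]
contact_force: [-1.0, 1.9, 10.0]
width: 0.022
gripper_force: 40.0
```

```bash
python3 look.py
```

```text
{'t': np.float64(14.55), 'position': array([0.5461, 0.0268, 0.1342]), 'contact_force': array([-1.0462,  1.8835, 10.0138]), 'ft_torque': array([ 0.5167,  0.2068, -0.0069])} 110.52792261605472
```

Request:
{"op": "servo_tool", "data": {"moves": "0 0 0 0 0 0.004;0 0 0 0 0 0.008;0 0 0 0 0 0.008"}}

```text
t: 14.85
position: [0.5461, 0.0268, 0.1342]
ee_rot: [1.853, 2.534, 0.006]
contact_force: [-1.9, 2.9, 10.6]
width: 0.0218
gripper_force: 40.0
```

```bash
python3 look.py
```

```text
{'t': np.float64(14.85), 'position': array([0.5461, 0.0268, 0.1342]), 'contact_force': array([-1.8618,  2.8938, 10.5682]), 'ft_torque': array([0.4615, 0.2255, 0.0863])} 107.65611873796634
```

Request:
{"op": "servo_tool", "data": {"moves": "0 0 0 0 0 0.002"}}

```text
t: 14.95
position: [0.5461, 0.0268, 0.1342]
ee_rot: [1.869, 2.523, 0.006]
contact_force: [-0.9, 2.2, 9.9]
width: 0.022
gripper_force: 40.0
```

```bash
python3 look.py
```

```text
{'t': np.float64(14.95), 'position': array([0.5461, 0.0268, 0.1342]), 'contact_force': array([-0.8801,  2.2107,  9.8721]), 'ft_torque': array([0.5523, 0.1291, 0.0151])} 106.9398109012067
```

Request:
{"op": "servo_tool", "data": {"moves": "0 0 0 0 0 0"}}

```text
t: 15.05
position: [0.5461, 0.0269, 0.1342]
ee_rot: [1.868, 2.523, 0.006]
contact_force: [-2.5, 0.9, 9.8]
width: 0.022
gripper_force: 40.0
```

```bash
python3 look.py
```

```text
{'t': np.float64(15.05), 'position': array([0.5461, 0.0269, 0.1342]), 'contact_force': array([-2.5045,  0.9194,  9.7741]), 'ft_torque': array([0.5652, 0.1835, 0.0414])} 106.95000812306077
```

```bash
cat > avg.py <<'E'
from h import *
F=[];M=[]
for i in range(6):
    ob=arm.get_obs();F.append(ob["contact_force"]);M.append(ob["ft_torque"][2]);arm.grab_frame("wrist")
print(ob["t"],ob["position"].round(4),np.mean(F,0).round(2),"Mz",np.round(np.mean(M),3),np.round(M,3),"yaw",np.degrees(2*np.arctan2(ob["ee_rot"][1],ob["ee_rot"][0]))%360)
E
python3 avg.py
```

```text
15.3 [0.5462 0.0269 0.1342] [-1.27  2.03 10.08] Mz 0.038 [0.041 0.051 0.04  0.009 0.014 0.074] yaw 106.958795173245
```

Request:
{"op": "servo_tool", "data": {"moves": "0 0 0 0 0 0.003;0 0 0 0 0 0.006;0 0 0 0 0 0.006"}}

```text
t: 15.65
position: [0.5462, 0.0269, 0.1342]
ee_rot: [1.916, 2.487, 0.006]
contact_force: [-1.0, 1.8, 10.3]
width: 0.0213
gripper_force: 40.0
```

```bash
python3 avg.py
```

```text
15.9 [0.5462 0.0269 0.1342] [-0.93  1.92  9.68] Mz 0.001 [ 0.016  0.006  0.004  0.006  0.005 -0.031] yaw 104.79795003421478
```

Request:
{"op": "servo_tool", "data": {"moves": "0 0 0 0 0 0.003;0 0 0 0 0 0.006;0 0 0 0 0 0.008;0 0 0 0 0 0.008"}}

```text
t: 16.35
position: [0.5462, 0.0269, 0.1342]
ee_rot: [1.978, 2.438, 0.006]
contact_force: [-1.0, 1.3, 10.4]
width: 0.0219
gripper_force: 40.0
```

```bash
python3 avg.py
```

```text
16.6 [0.5462 0.0269 0.1342] [-1.    1.88 10.23] Mz 0.015 [-0.021  0.01  -0.001  0.04   0.002  0.06 ] yaw 101.91757422177153
```

Request:
{"op": "servo_tool", "data": {"moves": "0 0 0 0 0 0.003;0 0 0 0 0 0.006;0 0 0 0 0 0.006"}}

```text
t: 16.95
position: [0.5463, 0.0269, 0.1342]
ee_rot: [2.023, 2.4, 0.007]
contact_force: [-0.3, 2.0, 9.3]
width: 0.0219
gripper_force: 40.0
```

```bash
python3 avg.py
```

```text
17.2 [0.5463 0.0269 0.1342] [-0.66  1.91  9.82] Mz 0.004 [-0.024  0.01  -0.018  0.006  0.043  0.009] yaw 99.75572258774228
```

Request:
{"op": "servo_tool", "data": {"moves": "0 0 0 0 0 0.003;0 0 0 0 0 0.006;0 0 0 0 0 0.006"}}

```text
t: 17.55
position: [0.5463, 0.0269, 0.1342]
ee_rot: [2.068, 2.362, 0.007]
contact_force: [-0.6, 2.4, 9.2]
width: 0.022
gripper_force: 40.0
```

```bash
python3 avg.py
```

```text
17.8 [0.5463 0.0269 0.1343] [-1.09  1.9   9.89] Mz 0.027 [-0.029  0.009  0.027  0.019  0.047  0.088] yaw 97.5949258603063
```

Request:
{"op": "servo_tool", "data": {"moves": "0 0 0 0 0 0.003;0 0 0 0 0 0.006;0 0 0 0 0 0.006"}}

```text
t: 18.15
position: [0.5463, 0.0269, 0.1342]
ee_rot: [2.112, 2.322, 0.007]
contact_force: [0.2, 1.8, 11.5]
width: 0.022
gripper_force: 40.0
```

```bash
python3 avg.py
```

```text
18.4 [0.5464 0.0269 0.1342] [-0.73  2.17 10.39] Mz 0.035 [ 0.022  0.094 -0.01   0.078 -0.01   0.039] yaw 95.43802102859732
```

Request:
{"op": "servo_tool", "data": {"moves": "0 0 0 0 0 0.003;0 0 0 0 0 0.005;0 0 0 0 0 0.005"}}

```text
t: 18.75
position: [0.5464, 0.0269, 0.1343]
ee_rot: [2.149, 2.289, 0.007]
contact_force: [-1.1, 2.0, 9.5]
width: 0.0218
gripper_force: 40.0
```

```bash
python3 avg.py
```

```text
19.0 [0.5464 0.0269 0.1342] [-1.25  2.46 10.29] Mz 0.029 [ 0.069  0.026 -0.03   0.018  0.061  0.031] yaw 93.63503031409999
```

Request:
{"op": "servo_tool", "data": {"moves": "0 0 0 0 0 0.003;0 0 0 0 0 0.005;0 0 0 0 0 0.005"}}

```text
t: 19.35
position: [0.5464, 0.0269, 0.1343]
ee_rot: [2.184, 2.255, 0.007]
contact_force: [-0.6, 2.0, 9.5]
width: 0.0216
gripper_force: 40.0
```

```bash
python3 avg.py
```

```text
19.6 [0.5464 0.0269 0.1343] [-0.92  2.1  10.13] Mz 0.046 [0.052 0.051 0.01  0.073 0.045 0.047] yaw 91.83765808047713
```

Request:
{"op": "servo_tool", "data": {"moves": "0 0 0 0 0 0.002;0 0 0 0 0 0.004;0 0 0 0 0 0.004"}}

```text
t: 19.95
position: [0.5465, 0.0269, 0.1343]
ee_rot: [2.212, 2.227, 0.007]
contact_force: [-1.2, 2.3, 10.4]
width: 0.022
gripper_force: 40.0
```

```bash
python3 avg.py
```

```text
20.2 [0.5465 0.0269 0.1343] [-0.8   2.46 10.02] Mz 0.012 [-0.025  0.004  0.042  0.018  0.016  0.016] yaw 90.39783031044915
```

Request:
{"op": "servo_tool", "data": {"moves": "0 0 0 0 0 0.002;0 0 0 0 0 0.004;0 0 0 0 0 0.004"}}

```text
t: 20.55
position: [0.5465, 0.0269, 0.1343]
ee_rot: [2.24, 2.199, 0.008]
contact_force: [0.1, 2.3, 9.7]
width: 0.0219
gripper_force: 40.0
```

```bash
python3 avg.py
```

```text
20.8 [0.5465 0.0269 0.1343] [-0.53  2.22 10.05] Mz 0.014 [ 0.018  0.016 -0.011  0.01  -0.002  0.054] yaw 88.9559384877894
```

```bash
python3 - <<'E'
from h import *
f=arm.grab_frame("wrist")
save("pics/w4.png",{"image":cv2.resize(f["image"][170:250,230:340],None,fx=6,fy=6,interpolation=2)})
E
```

```text
(no output)
```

View pics/w4.png

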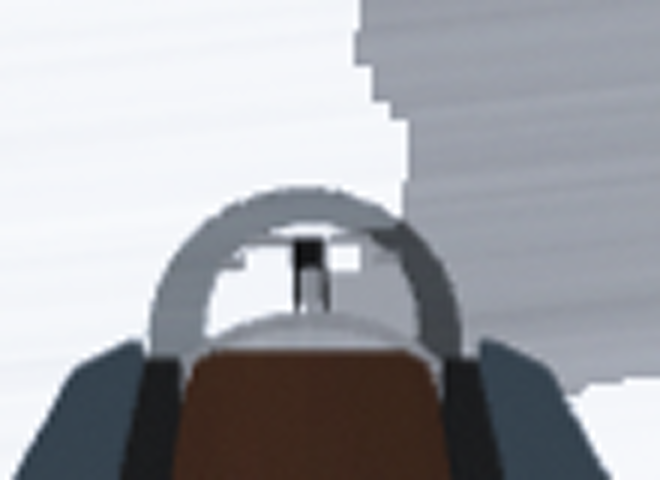

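The slot has turned with the blade, which sits at about (310,265) crop px in a head centred in its hole. I'll keep turning in small steps.

Request:
{"op": "servo_tool", "data": {"moves": "0 0 0 0 0 0.002;0 0 0 0 0 0.004;0 0 0 0 0 0.004"}}

```text
t: 21.2
position: [0.5465, 0.0269, 0.1343]
ee_rot: [2.268, 2.171, 0.008]
contact_force: [-0.7, 2.4, 11.6]
width: 0.0218
gripper_force: 40.0
```

```bash
python3 avg.py
```

```text
21.45 [0.5465 0.0269 0.1343] [-0.8   2.48 10.16] Mz -0.002 [-0.005  0.008 -0.022  0.02  -0.038  0.026] yaw 87.5176552037964
```

Request:
{"op": "servo_tool", "data": {"moves": "0 0 0 0 0 0.002;0 0 0 0 0 0.004;0 0 0 0 0 0.004"}}

```text
t: 21.8
position: [0.5465, 0.0269, 0.1343]
ee_rot: [2.295, 2.142, 0.008]
contact_force: [0.9, 2.7, 10.8]
width: 0.0218
gripper_force: 40.0
```

```bash
python3 avg.py
```

```text
22.05 [0.5465 0.0269 0.1343] [-0.34  2.38 10.37] Mz 0.037 [0.037 0.02  0.016 0.042 0.064 0.045] yaw 86.07609500163159
```

Request:
{"op": "servo_tool", "data": {"moves": "0 0 0 0 0 0.002;0 0 0 0 0 0.003;0 0 0 0 0 0.003"}}

```text
t: 22.4
position: [0.5466, 0.027, 0.1343]
ee_rot: [2.315, 2.121, 0.008]
contact_force: [-0.8, 2.7, 9.7]
width: 0.0217
gripper_force: 40.0
```

```bash
python3 avg.py
```

```text
22.65 [0.5465 0.0269 0.1343] [-0.64  2.39 10.64] Mz 0.008 [ 0.004  0.028 -0.012 -0.01   0.042 -0.002] yaw 84.9985236676829
```

Request:
{"op": "servo_tool", "data": {"moves": "0 0 0 0 0 0.002;0 0 0 0 0 0.003;0 0 0 0 0 0.003"}}

```text
t: 23.0
position: [0.5466, 0.0269, 0.1343]
ee_rot: [2.335, 2.099, 0.008]
contact_force: [0.1, 2.6, 9.8]
width: 0.0218
gripper_force: 40.0
```

```bash
python3 avg.py
```

```text
23.25 [0.5466 0.0269 0.1343] [-0.58  2.05  9.87] Mz 0.034 [0.019 0.06  0.021 0.005 0.05  0.052] yaw 83.9190102873092
```

Request:
{"op": "servo_tool", "data": {"moves": "0 0 0 0 0 0.002;0 0 0 0 0 0.004;0 0 0 0 0 0.004"}}

```text
t: 23.6
position: [0.5467, 0.0267, 0.1343]
ee_rot: [2.361, 2.069, 0.008]
contact_force: [-0.2, 1.7, 9.4]
width: 0.0219
gripper_force: 40.0
```

```bash
python3 avg.py
```

```text
23.85 [0.5467 0.0267 0.1343] [-0.4   1.72 10.18] Mz 0.05 [0.011 0.076 0.066 0.068 0.012 0.065] yaw 82.48262822655488
```

Request:
{"op": "servo_tool", "data": {"moves": "0 0 0 0 0 0.002;0 0 0 0 0 0.003;0 0 0 0 0 0.003"}}

```text
t: 24.2
position: [0.5467, 0.0266, 0.1343]
ee_rot: [2.38, 2.047, 0.008]
contact_force: [-0.8, 0.2, 9.0]
width: 0.0223
gripper_force: 40.0
```

```bash
python3 avg.py
```

```text
24.45 [0.5467 0.0266 0.1344] [-0.24  1.24  9.8 ] Mz 0.042 [0.032 0.079 0.021 0.013 0.036 0.072] yaw 81.40670846129318
```

Request:
{"op": "servo_tool", "data": {"moves": "0 0 0 0 0 0.002;0 0 0 0 0 0.003;0 0 0 0 0 0.003"}}

```text
t: 24.8
position: [0.5467, 0.0266, 0.1343]
ee_rot: [2.399, 2.024, 0.008]
contact_force: [-0.6, 2.3, 9.6]
width: 0.0217
gripper_force: 40.0
```

```bash
python3 avg.py
```

```text
25.05 [0.5467 0.0265 0.1343] [-0.39  1.45  9.91] Mz 0.021 [ 0.015  0.011  0.028  0.002 -0.018  0.087] yaw 80.33023647206697
```

Request:
{"op": "servo_tool", "data": {"moves": "0 0 0 0 0 0.002;0 0 0 0 0 0.003;0 0 0 0 0 0.003"}}

```text
t: 25.4
position: [0.5468, 0.0265, 0.1343]
ee_rot: [2.418, 2.002, 0.008]
contact_force: [0.1, 1.7, 8.9]
width: 0.0221
gripper_force: 40.0
```

```bash
python3 avg.py
```

```text
25.65 [0.5468 0.0265 0.1343] [-0.12  1.45  9.63] Mz 0.051 [ 0.087  0.028  0.064  0.073 -0.011  0.068] yaw 79.25454119814282
```

Request:
{"op": "servo_tool", "data": {"moves": "0 0 0 0 0 0.002;0 0 0 0 0 0.003;0 0 0 0 0 0.003"}}

```text
t: 26.0
position: [0.5468, 0.0265, 0.1344]
ee_rot: [2.436, 1.979, 0.008]
contact_force: [0.9, 1.3, 10.3]
width: 0.0218
gripper_force: 40.0
```

```bash
python3 avg.py
```

```text
26.25 [0.5468 0.0265 0.1344] [0.06 0.89 9.76] Mz 0.033 [ 0.023  0.002  0.053  0.029 -0.002  0.096] yaw 78.1754725102419
```

Request:
{"op": "servo_tool", "data": {"moves": "0 0 0 0 0 0.002;0 0 0 0 0 0.004;0 0 0 0 0 0.004"}}

```text
t: 26.6
position: [0.5468, 0.0265, 0.1343]
ee_rot: [2.461, 1.948, 0.008]
contact_force: [-1.2, 1.0, 9.5]
width: 0.0218
gripper_force: 40.0
```

```bash
python3 avg.py
```

```text
26.85 [0.5468 0.0265 0.1344] [0.12 1.19 9.57] Mz 0.076 [0.069 0.091 0.078 0.044 0.092 0.083] yaw 76.73669784216162
```

Request:
{"op": "servo_tool", "data": {"moves": "0 0 0 0 0 0.002;0 0 0 0 0 0.003;0 0 0 0 0 0.003"}}

```text
t: 27.2
position: [0.5469, 0.0265, 0.1343]
ee_rot: [2.479, 1.925, 0.008]
contact_force: [-0.1, 0.8, 9.6]
width: 0.0219
gripper_force: 40.0
```

```bash
python3 avg.py
```

```text
27.45 [0.5469 0.0265 0.1344] [-0.18  0.98  9.63] Mz 0.07 [0.079 0.062 0.062 0.073 0.089 0.055] yaw 75.66145239147878
```

Request:
{"op": "servo_tool", "data": {"moves": "0 0 -0.006 0 0 0;0 0 -0.012 0 0 0;0 0 -0.018 0 0 0;0 0 -0.018 0 0 0"}}

```text
t: 27.9
position: [0.5469, 0.0265, 0.1367]
ee_rot: [2.479, 1.925, 0.008]
contact_force: [1.3, 0.4, 8.5]
width: 0.0218
gripper_force: 40.0
```

```bash
python3 avg.py
```

```text
28.15 [0.5468 0.0265 0.1368] [0.72 1.41 8.45] Mz 0.059 [0.113 0.031 0.073 0.02  0.06  0.058] yaw 75.65907278025648
```

Request:
{"op": "servo_tool", "data": {"moves": "0 0 -0.006 0 0 0;0 0 -0.006 0 0 0"}}

```text
t: 28.4
position: [0.5468, 0.0265, 0.1375]
ee_rot: [2.479, 1.925, 0.008]
contact_force: [0.5, 1.1, 8.3]
width: 0.0217
gripper_force: 40.0
```

```bash
python3 avg.py
```

```text
28.65 [0.5468 0.0265 0.1375] [0.52 0.97 7.85] Mz 0.033 [0.    0.086 0.057 0.008 0.026 0.022] yaw 75.66124421963659
```

Request:
{"op": "servo_tool", "data": {"moves": "0 0 -0.005 0 0 0;0 0 -0.01 0 0 0;0 0 -0.013 0 0 0;0 0 -0.013 0 0 0"}}

```text
t: 29.1
position: [0.5465, 0.0264, 0.1386]
ee_rot: [2.48, 1.925, 0.006]
contact_force: [4.2, 1.8, 3.2]
width: 0.0219
gripper_force: 40.0
```

```bash
python3 avg.py
```

```text
29.35 [0.5454 0.0263 0.1384] [3.75 1.78 4.67] Mz 0.055 [0.119 0.034 0.019 0.063 0.08  0.013] yaw 75.65751081703625
```

Request:
{"op": "servo_tool", "data": {"moves": "0 0 -0.005 0 0 -0.003;0 0 -0.01 0 0 -0.005;0 0 -0.02 0 0 -0.005;0 0 -0.035 0 0 -0.005;0 0 -0.05 0 0 -0.005;0 0 -0.07 0 0 -0.005;0 0 -0.1 0 0 -0.005;0 0 -0.2 0 0 -0.005;0 0 -0.2 0 0 -0.005"}}

```text
t: 30.3
position: [0.5454, 0.0259, 0.1698]
ee_rot: [2.449, 1.964, 0.003]
contact_force: [0.6, -0.3, -1.6]
width: 0.0217
gripper_force: 40.0
```

```bash
python3 avg.py; python3 - <<'E'
from h import *
f=arm.grab_frame("wrist")
save("pics/w5.png",{"image":cv2.resize(f["image"][140:270,210:350],None,fx=4.5,fy=4.5,interpolation=2)})
E
```

```text
30.55 [0.5441 0.026  0.1674] [-0.11 -0.03 -1.61] Mz 0.018 [ 0.024 -0.011  0.026  0.054  0.005  0.013] yaw 77.46405475609777
```

View pics/w5.png

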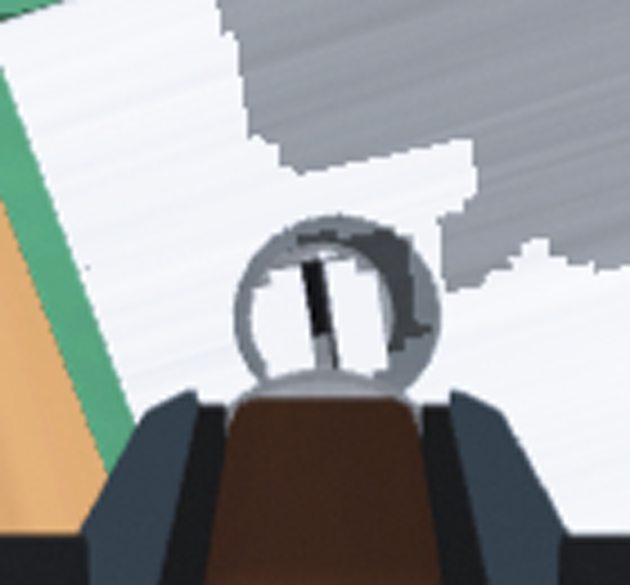

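The slot runs from (312,262) to (328,365) crop px, so the stud stays turned past the box's y axis at about 1.73 rad. It also pushed with spring force up to a press of about 2 mm, so it is in the catch. Now the key goes back to the rack.

Request:
{"op": "servo_tool", "data": {"moves": "0 0 -0.2 0 0 0;0.1 -0.05 -0.3 0 0 0;0.3 -0.16 -0.3 0 0 0;0.5 -0.27 -0.3 0 0 0;0.73 -0.393 -0.3 0 0 0;0.73 -0.393 -0.3 0 0 0"}}

```text
t: 31.25
position: [0.5095, 0.1493, 0.2128]
ee_rot: [-2.445, -1.969, -0.0]
contact_force: [-0.4, -0.7, -2.3]
width: 0.022
gripper_force: 40.0
```

Request:
{"op": "servo_tool", "data": {"moves": "0.25 -0.13 0 0 0 0;0.5 -0.27 0 0 0 0;0.73 -0.393 0 0 0 0;0.73 -0.393 0 0 0 0;0.73 -0.393 0 0 0 0;0.73 -0.393 0 0 0 0"}}

```text
t: 31.85
position: [0.4774, 0.2643, 0.2128]
ee_rot: [2.451, 1.964, -0.001]
contact_force: [0.5, -0.2, -1.0]
width: 0.0218
gripper_force: 40.0
```

```bash
python3 avg.py; python3 - <<'E'
from h import *
ob=arm.get_obs();f=arm.grab_frame("wrist");T=wT(ob,f);print(loc((.4765,.2655,.0684),ob),ob["ee_rot"].round(4))
# tilt in tool; reproject tip and hole mouth
H=np.linalg.inv(T)
for p in((.4767,.2646,.055),):
  c=f["intrinsics"]@(H@np.array([*p,1]))[:3];print(c[:2]/c[2])
E
```

```text
32.1 [0.4775 0.2645 0.213 ] [ 0.14 -0.15 -1.24] Mz -0.014 [-0.02   0.015 -0.036 -0.001 -0.045  0.005] yaw 77.38086052658063
[ 0.00408902 -0.00767965  0.96451329] [2.4517 1.964  0.    ]
[282.04328274 187.57686061]
```

Within 1.2 mm of the target, so I'm lowering the key with its blade going into the 21 mm hole.

Request:
{"op": "servo_tool", "data": {"moves": "0.004 -0.007 0.15 0 0 0;0.004 -0.007 0.35 0 0 0;0.004 -0.007 0.5 0 0 0;0.004 -0.007 0.58 0 0 0;0.004 -0.007 0.64 0 0 0;0.004 -0.007 0.7 0 0 0;0.004 -0.007 0.7 0 0 0"}}

```text
t: 32.9
position: [0.4761, 0.266, 0.1075]
ee_rot: [-2.451, -1.965, 0.002]
contact_force: [-0.8, 0.8, -2.1]
width: 0.022
gripper_force: 40.0
```

Request:
{"op": "servo_tool", "data": {"moves": "0 0 0.07 0 0 0;0 0 0.13 0 0 0;0 0 0.18 0 0 0;0 0 0.22 0 0 0;0 0 0.24 0 0 0;0 0 0.24 0 0 0"}}

```text
t: 33.5
position: [0.4761, 0.2661, 0.0715]
ee_rot: [-2.451, -1.966, 0.001]
contact_force: [-1.0, -0.9, -1.2]
width: 0.0219
gripper_force: 40.0
```

```bash
python3 avg.py
```

```text
33.75 [0.4765 0.2663 0.0724] [-0.18 -0.26 -1.43] Mz -0.021 [ 0.009 -0.018 -0.053 -0.025 -0.032 -0.009] yaw 77.46324839546023
```

Request:
{"op": "servo_tool", "data": {"moves": "0 0 0.008 0 0 0;0 0 0.016 0 0 0;0 0 0.022 0 0 0;0 0 0.022 0 0 0;0 0 0.022 0 0 0"}}

```text
t: 34.3
position: [0.4763, 0.2662, 0.0687]
ee_rot: [2.451, 1.966, -0.0]
contact_force: [0.0, 0.1, -1.9]
width: 0.0223
gripper_force: 40.0
```

```bash
python3 avg.py
```

```text
34.55 [0.4763 0.2662 0.0687] [ 0.36 -0.1  -1.76] Mz -0.006 [-0.036 -0.026 -0.046  0.021  0.028  0.021] yaw 77.4610633644202
```

Request:
{"op": "servo_tool", "data": {"moves": "0 0 0.004 0 0 0;0 0 0.006 0 0 0;0 0 0.006 0 0 0"}}

```text
t: 34.9
position: [0.4764, 0.2663, 0.0684]
ee_rot: [2.451, 1.966, 0.001]
contact_force: [-1.9, -1.5, 3.7]
width: 0.0219
gripper_force: 40.0
```

Request:
{"op": "servo_tool", "data": {"moves": "0 0 0 0 0 0;0 0 0 0 0 0;0 0 0 0 0 0;0 0 0 0 0 0;0 0 0 0 0 0;0 0 0 0 0 0;0 0 0 0 0 0;0 0 0 0 0 0;0 0 0 0 0 0;0 0 0 0 0 0", "claw": 1}}

```text
t: 35.9
position: [0.4763, 0.2662, 0.0678]
ee_rot: [2.451, 1.965, -0.0]
contact_force: [-0.6, -0.5, 0.2]
width: 0.0913
gripper_force: 0.0
```

Request:
{"op": "servo_tool", "data": {"moves": "0 0 -0.1 0 0 0;0 0 -0.25 0 0 0;0 0 -0.5 0 0 0;0 0 -0.75 0 0 0;0 0 -1 0 0 0;0 0 -1 0 0 0"}}

```text
t: 36.5
position: [0.479, 0.2677, 0.2235]
ee_rot: [2.449, 1.964, 0.018]
contact_force: [0.4, 1.0, -0.0]
width: 0.0911
gripper_force: 0.0
```

```bash
python3 - <<'E'
from h import *
ob=arm.get_obs();f=arm.grab_frame("wrist");print(ob["t"],ob["position"].round(3),ob["width"],ob["contact_force"].round(1))
s=arm.grab_frame("scene");t=arm.grab_frame("top")
a=cv2.resize(f["image"],(400,300));b=cv2.resize(s["image"][220:380,320:500],(350,300));c=cv2.resize(t["image"][120:300,80:440],(600,300))
save("pics/end.png",{"image":np.vstack([np.hstack([a,b]),np.pad(c,((0,0),(0,150),(0,0)))])})
E
```

```text
36.5 [0.479 0.268 0.224] 0.0910707832294873 [ 0.4  1.  -0. ]
```

View pics/end.png

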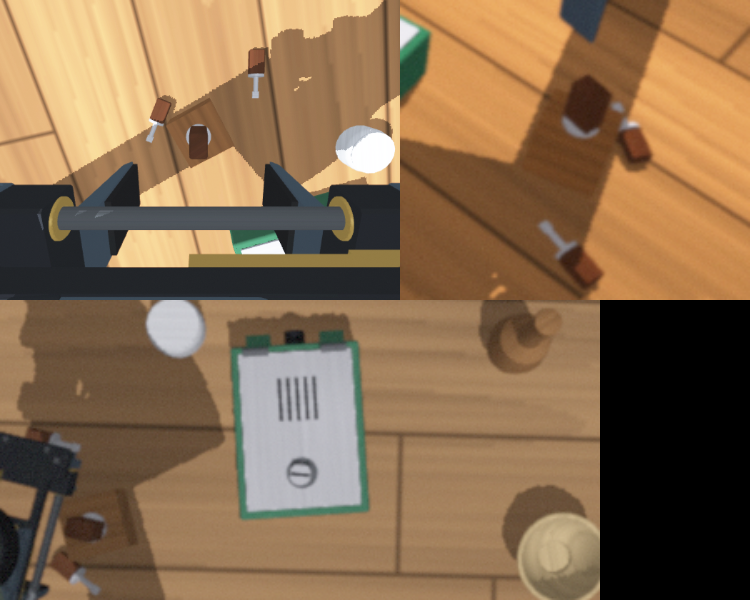

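The key stands upright in the rack at (198,140) in the top-left panel. The stud slot lies across the box at (301,472) in the lower panel, and nothing else has moved. Handing in.

```bash
python3 -c "
from rig import arm
print(arm.finish_job())"
```

```text
the job is handed in; nothing more can be done
None
```

I fastened the cover stud in its catch (turned about 1.73 rad, judging by the spring force and the camera), stood the key back in its rack, and handed the job in at about 36.5 s; nothing else on the bench moved, and the judged result was not shown.

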